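# Pop the powder compact from its ejector seat and catch it on the chute

## Robot

A 7-joint arm with a two-finger parallel gripper is mounted at the origin on the work surface. World frame = base frame: x ahead of the robot, y to its left, z up, the work surface at z = 0. Lengths are in m, angles in rad, forces in N, time in s.
With the tool pointing down it reaches from about 0.425 to 0.825 m from the base axis. Payload 3.6 kg.
Tool frame: the origin (TCP) lies where the fingers leave the gripper's body, on its centre line; the fingertips stand 73 mm ahead of it and the grasp point (between the pads) lies 54 mm ahead of it; x points along the fingers, y is the direction in which the jaws open and shut, and the axes are right-handed (so a half turn about x gives the same grasp; the last joint's range is limited). The gripper opens to 85 mm and grips with 20 to 120 N. Pads are 22 mm wide; open, the fingers measure 114 mm over their backs; the gripper's body (76 mm by 85 mm) begins 54 mm behind the grasp point. The pads swing forward as they close: fully open they stand 13 mm farther back than shut.
Start: joints at [1.115, 0.615, -0.013, 1.423, 0.008, 1.103, -0.04], TCP at [0.271, -0.591, 0.304] pointing down, gripper open.
Joint ranges: [-3.12, 3.12], [-0.3, 2.06], [-1.34, 1.32], [0.26, 2.42], [-1.36, 4.5], [0.01, 1.98], [-2.84, 2.84]. Speed limits (rad/s): [2.79, 2.79, 3.14, 3.14, 3.14, 3.14, 3.14].

## Interface

Orientations are given as a unit quaternion [x, y, z, w].
In Python, from station import arm, snapshot, camera_info, ticket gives the robot as it stands. Calls block until the motion is done:
- arm.movep(position, orientation): joint-space move of the TCP to a pose.
- arm.line_to(position, velocity=0.15, ori=None): straight line of the TCP; ori=None keeps the orientation; velocity is the mean speed in m/s.
- arm.move_j(angles): joint-space move.
- arm.move_gripper(opening, effort=None): opening from 0.0 (shut) to 1.0 (fully open); effort is the grip in N (None keeps the last); returns when the fingers have stopped.
- arm.pause(seconds).
- arm.ik(position, orientation): joint angles nearest the present ones, or None.
- snapshot(name): name is "side" or "top"; returns the picture (384x512x3 uint8, blue, green, red); there is no depth.
- camera_info(name): a dict with "fx", "fy", "cx", "cy" (pixels), "R" (3x3) and "t" (3): a world point X has camera coordinates R X + t. Camera axes: x right, y down, z forward; pixel columns grow to the right and rows downward; lengths in m; the calibration is good to about 2 mm. A picture is of the moment at which its call begins. camera_info takes no time and is no camera call.
A pose or a line that the arm cannot do raises arm.MotionError and nothing moves.
- ticket.finish_job(): hands the job in, once; it reports no verdict.
Readings, each from a call of its own:
- arm.read_time(): time.
- arm.read_joint_positions(): joint angles.
- arm.read_dq(): joint speeds.
- arm.read_effort(): joint torques, N m.
- arm.read_tool_pos(): TCP position.
- arm.read_eef_rot(): TCP orientation.
- arm.read_ft_force(): force on the tool from outside, world axes, zero at the start.
- arm.read_wrist_torque(): the same for the moment, N m.
- arm.read_opening(): opening from 0.0 (shut) to 1.0 (fully open).
Only numpy, scipy, OpenCV 4.12 (cv2) and the standard library are available. Lean on these libraries where they do the work, as an engineer would, in place of code of your own. Each camera call takes 0.05 s, during which the arm holds its last target.

## Task

Press the chute's ejector button right down with one finger so that the powder compact pops out of its seat, and stop the compact with the other finger as it slides down the chute, once it is wholly out of its seat and before any of it hangs over the open lower end. Do not pick the compact up or poke it while it is still in its seat, and leave the other props where they are. Finish while still holding: one finger keeping the button down and the other keeping the compact trapped, at rest on the chute.

Things in the scene. Friction and masses are not known exactly. Their poses are not given: they have to be found in the camera images.
- turntable: Round birch lazy-susan, 430 mm across, top 30 mm above the table; locked, it does not turn in this job. Origin: centre of its underside, z up.
- chute: Sloping metal chute on a plywood base, fixed on the turntable. Origin on the turntable's top, x horizontal, downhill along the lane's centre line, y towards the button's side, z up. The slick lane slopes down 16 degrees, its surface at z = 42 mm - 0.287 x, from the seat's edge (x = -29 mm) to the open end (x = 110 mm). It is 58 mm wide between side rails 5 mm thick, 8 mm above it.
- ejector (a joint): Button travel, m: 0 up, 0.010 fully down (hard stop); springs back when let go. About 4 N at first, 6 to 7 N at the bottom. A lever lifts the pad under the seated compact 0.85 times as far; at about 0.006 to 0.007 the compact is freed and at once slides down the lane: beside the button within half a second, off the lower end soon after.
- ejector_top (a point): Centre of the button's flat round top, 24 mm across, beside the lane at x = 62, y = +62 mm in the chute's frame, 42 mm above the chute's origin when up, 32 mm when down (the lane's surface at the gate point is at 24 mm, so a finger in the lane level with one on the button clears it). Round housing, 34 mm across, its rim 30 mm above the chute's origin.
- compact: Round flat silver powder compact, 52 mm across, 14 mm thick, 110 to 190 g, lying loose in the seat against its lower edge, tilted with the chute. Origin: centre of its underside, z along its axis. In its seat the origin is at x = -56, z = 53 mm in the chute's frame.
- perfume: Green glass perfume bottle, 56 mm across, 85 mm tall, in a ring on the turntable; leave alone. Origin: centre of its underside.
- candlestick: Low silver-plated candlestick, 62 mm across, 88 mm tall, in a ring on the turntable; leave alone. Origin: centre of its underside.
- teacup: White porcelain teacup, 72 mm across, 55 mm tall, in a ring on the turntable; leave alone. Origin: centre of its underside.
- cream_jar: White jar with a brass cap, 52 mm across, 50 mm tall, in a ring on the turntable; leave alone. Origin: centre of its underside.
- fan: Red lacquered open fan frame lying flat on the table, 170 mm long sticks; leave alone. Origin: its pivot.
- paintbrush: Flat scenery paintbrush, 200 mm long, lying on the table; leave alone. Origin: its underside, near its middle.
- saucer: White saucer, 130 mm across, on the table; leave alone. Origin: centre of its underside.
- seat (a point): Centre of the seat's floor in the chute's upper end: a pocket 60 mm long, as wide as the lane, 5 mm deeper than the lane, with a back stop. The lifter pad is in its floor.
- gate (a point): Point on the lane's surface, on its centre line, level with the button: x = 62, y = 0, z = 24 mm in the chute's frame. The lane's open lower end is 48 mm further down.

How it is judged:
By the outcome, as a careful person would: the job done as asked, in the order asked, and still so for the second after the job is handed in, while the arm keeps its last pose, push and grip.
It also fails if it takes over 29 s, if anything falls off the work surface, if the arm or the gripper's body presses on something with over 40 N, if the wrist force passes 120 N, or if a joint passes its speed limit or range.

## Working session

There is one attempt and no reset: what is moved stays moved. The work goes in short steps, each a Python script; the robot and the scene stay as the last script left them, time stands still between calls to the robot, and variables do not carry over. Pictures are saved under pics/ and viewed, and the job is handed in when it is done.

```bash
ls; mkdir -p pics; python3 - <<'E'
from station import arm, snapshot, camera_info, ticket
import cv2
for n in("side","top"):
    cv2.imwrite(f"pics/{n}0.png",cv2.resize(snapshot(n),None,fx=1.5,fy=1.5,interpolation=cv2.INTER_CUBIC))
    print(camera_info(n))
print(arm.read_time(),arm.read_tool_pos(),arm.read_eef_rot(),arm.read_opening())
E
```

```text
pics
{'fx': 430.46855360148635, 'fy': 430.46855360148635, 'cx': 263.2288002562602, 'cy': 189.64611103596505, 'R': array([[-0.93406334, -0.35698358,  0.00940192],
       [-0.18392473,  0.45834615, -0.86953465],
       [ 0.30610025, -0.81392968, -0.49378245]]), 't': array([0.49194954, 0.19238216, 1.37779729])}
{'fx': 351.1967642597725, 'fy': 351.1967642597725, 'cx': 258.82653959129624, 'cy': 193.48459019543236, 'R': array([[-0.0566591 , -0.99839008, -0.00264627],
       [-0.96780244,  0.05557394, -0.24549945],
       [ 0.24525128, -0.01134871, -0.96939312]]), 't': array([-0.0153277 ,  0.56030968,  0.92341231])}
0.1 [ 0.27062865 -0.59042373  0.30285049] [-0.69064851 -0.15159448  0.69103031 -0.15000286] 1.0009986584693147
```

View pics/side0.png

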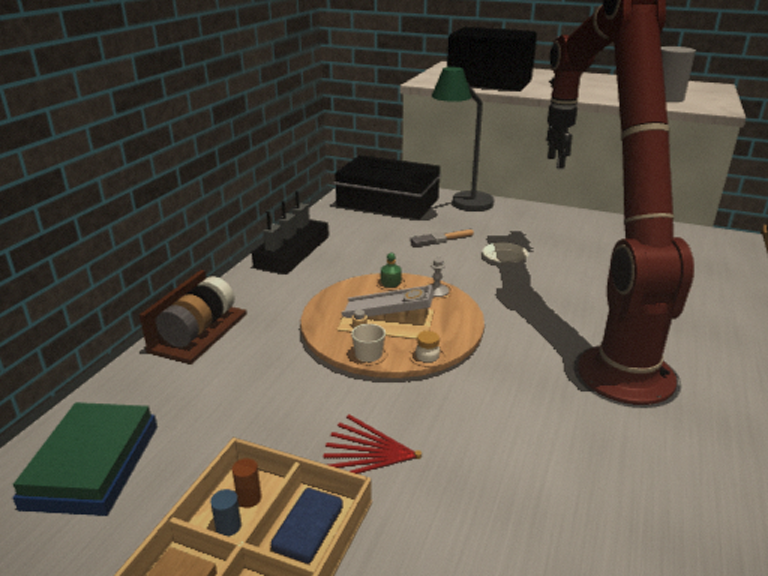

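View pics/top0.png

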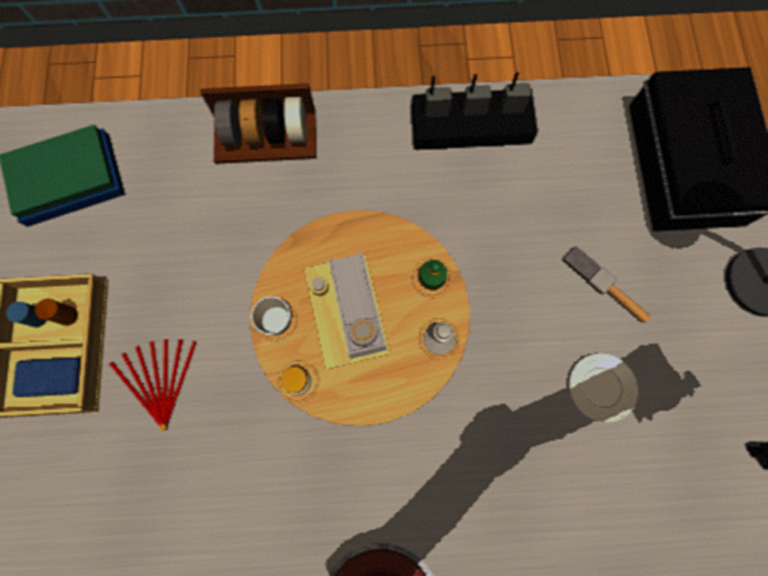

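Both views show the chute on the turntable. The seat and compact are nearest the robot (top view, about 362,330 at 1.5x), the open end is far away, and the button is on the left (about 318,286). Next I'll zoom in to measure.

```bash
python3 - <<'E'
from station import arm, snapshot, camera_info, ticket
import cv2
s=snapshot("side");t=snapshot("top")
cv2.imwrite("pics/s_raw.png",s);cv2.imwrite("pics/t_raw.png",t)
c=t[155:255,190:290];cv2.imwrite("pics/tz.png",cv2.resize(c,(600,600),interpolation=cv2.INTER_CUBIC))
c=s[180:245,215:315];cv2.imwrite("pics/sz.png",cv2.resize(c,(800,520),interpolation=cv2.INTER_CUBIC))
E
```

```text
(no output)
```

View pics/tz.png

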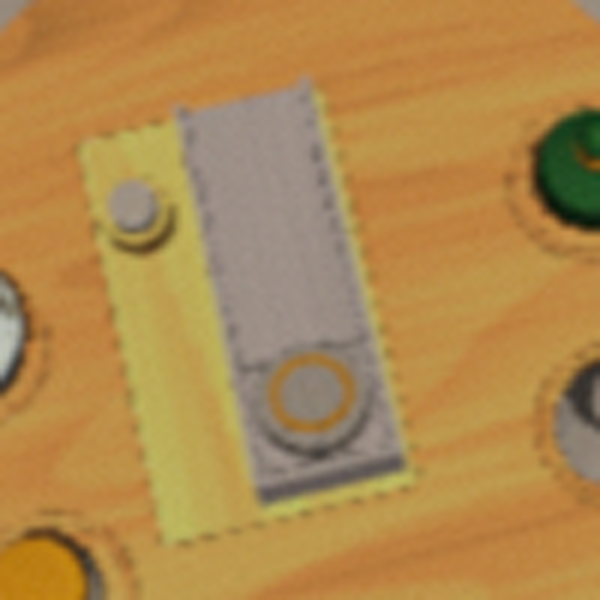

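View pics/sz.png

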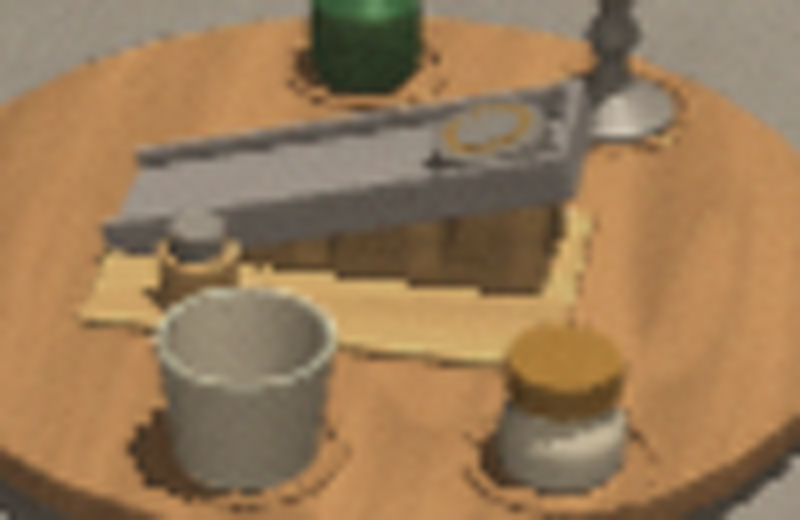

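```bash
cat > geo.py <<'E'
import numpy as np
from station import camera_info
def ray(n,u,v):
    c=camera_info(n);R=c["R"];C=-R.T@c["t"]
    d=R.T@np.array([(u-c["cx"])/c["fx"],(v-c["cy"])/c["fy"],1]);return C,d/np.linalg.norm(d)
def onz(n,u,v,z):
    C,d=ray(n,u,v);return C+d*(z-C[2])/d[2]
def tri(a,b):
    C1,d1=ray("top",*a);C2,d2=ray("side",*b)
    s=np.linalg.lstsq(np.c_[d1,-d2],C2-C1,rcond=None)[0]
    p,q=C1+s[0]*d1,C2+s[1]*d2;return (p+q)/2,np.linalg.norm(p-q)
def proj(n,X):
    c=camera_info(n);p=c["R"]@np.array(X)+c["t"];return c["fx"]*p[0]/p[2]+c["cx"],c["fy"]*p[1]/p[2]+c["cy"]
T=lambda x,y:(190+(x+.5)/6-.5,155+(y+.5)/6-.5)
S=lambda x,y:(215+(x+.5)/8-.5,180+(y+.5)/8-.5)
E
python3 - <<'E'
from geo import *
import cv2
t=cv2.imread("pics/t_raw.png");s=cv2.imread("pics/s_raw.png")
# gold ring on compact: mask in window, ellipse centre
def ring(im,x0,x1,y0,y1,tag):
    w=cv2.resize(im[y0:y1,x0:x1],None,fx=6,fy=6,interpolation=cv2.INTER_CUBIC)
    h=cv2.cvtColor(w,cv2.COLOR_BGR2HSV)
    m=cv2.inRange(h,(8,70,60),(30,255,255))
    cs,_=cv2.findContours(m,cv2.RETR_EXTERNAL,cv2.CHAIN_APPROX_NONE)
    for c in cs:
        if cv2.contourArea(c)>300:
            e=cv2.fitEllipse(c);r=(x0+(e[0][0]+.5)/6-.5,y0+(e[0][1]+.5)/6-.5);print(tag,r,e[1],cv2.contourArea(c))
ring(t,232,252,211,229,"top");ring(s,269,285,191,201,"side")
print("hand ring",T(312,393),S(488,130))
for nm,a,b,z in[("button",T(133,204),S(197,223),.072),("compact",T(312,393),S(488,130),.0965),
  ("railL",T(180,110),S(108,226),.0485),("railR",T(305,82),S(140,152),.0485)]:
    p,e=tri(a,b);print(nm,np.round(p,4),round(e,4),np.round(onz("top",*a,z),4),np.round(onz("side",*b,z),4))
# turntable plate, top
m=cv2.inRange(cv2.cvtColor(t,cv2.COLOR_BGR2HSV),(8,90,60),(25,255,255));m[:130]=0;m[:, :150]=0;m[290:]=0;m[:,330:]=0
c=max(cv2.findContours(m,cv2.RETR_EXTERNAL,cv2.CHAIN_APPROX_NONE)[0],key=cv2.contourArea)
e=cv2.fitEllipse(c);print(e,onz("top",*e[0],.03))
# base plywood corners at turntable top
for q in[(80,145),(165,545),(410,480)]:print(np.round(onz("top",*T(*q),.034),4))
E
```

```text
top (241.4697354634603, 220.07146008809408) (83.70821380615234, 93.52281188964844) 6142.0
side (275.4232368469238, 195.59116999308267) (33.467567443847656, 66.42349243164062) 1187.5
side (271.0069932937622, 191.47267627716064) (11.016274452209473, 89.72419738769531) 486.0
hand ring (241.58333333333334, 220.08333333333331) (275.5625, 195.8125)
button [0.5805 0.0851 0.0741] 0.0022 [0.5799 0.0851 0.072 ] [0.583  0.0819 0.072 ]
compact [0.4807 0.0038 0.0972] 0.0006 [0.4805 0.0037 0.0965] [0.4814 0.0026 0.0965]
railL [0.6331 0.0641 0.0484] 0.0007 [0.6327 0.064  0.0485] [0.6334 0.0642 0.0485]
railR [0.6449 0.0026 0.0488] 0.0027 [0.6436 0.0023 0.0485] [0.6466 0.0018 0.0485]
((241.30589294433594, 211.5166015625), (141.6604766845703, 145.0773468017578), 22.323583602905273) [0.51752153 0.00622581 0.03      ]
[0.6221 0.1154 0.034 ]
[0.4231 0.0788 0.034 ]
[ 0.4471 -0.0382  0.034 ]
```

```bash
cat >> geo.py <<'E'
E
python3 - <<'E'
from geo import *
L=np.array([[62,62],[-52.1,0],[111,33],[111,-33]])/1e3
W=np.array([[.5805,.0848],[.4807,.0036],[.6331,.0641],[.6445,.0025]])
for idx in([0,1,2,3],[0,1],[1,2,3]):
    l=L[idx];w=W[idx];lc=l.mean(0);wc=w.mean(0)
    U,_,Vt=np.linalg.svd((l-lc).T@(w-wc));R=(U@Vt).T
    t=wc-R@lc;print(idx,np.degrees(np.arctan2(R[1,0],R[0,0])),t,((L@R.T+t)-W).round(4).tolist())
E
```

```text
[0, 1, 2, 3] 10.563422633726583 [0.53054905 0.01288449] [[-0.0004, 0.0004], [-0.0014, -0.0003], [0.0005, 0.0016], [0.0012, -0.0017]]
[0, 1] 10.613836739925011 [0.53144454 0.01281865] [[0.0005, 0.0004], [-0.0005, -0.0004], [0.0014, 0.0016], [0.0021, -0.0017]]
[1, 2, 3] 10.623013195357125 [0.53043728 0.01295986] [[-0.0006, 0.0005], [-0.0015, -0.0002], [0.0004, 0.0018], [0.0011, -0.0015]]
```

The two-view heights agree with the text to 2 mm. The chute origin is at (0.5308, 0.0129) with a yaw of 10.6°. My plan is to straddle it with the jaws along the chute's y axis: one finger over the button and the other over the lane's centre line as a gate. Then I'll press.

```bash
cat >> geo.py <<'E'
from scipy.spatial.transform import Rotation as Ro
YAW=np.radians(10.6);O=np.array([.5308,.0129])
ex=np.array([np.cos(YAW),np.sin(YAW)]);ey=np.array([-ex[1],ex[0]])
def W(x,y,z):return np.r_[O+x*ex+y*ey,z+.03]
def ori(sg):
    X=np.array([0,0,-1.]);Y=sg*np.r_[ey,0];return Ro.from_matrix(np.c_[X,Y,np.cross(X,Y)]).as_quat()
E
python3 - <<'E'
from geo import *
from station import arm,snapshot
import cv2
for s in(1,-1):print(s,arm.ik(W(.062,.031,.25),ori(s)),arm.ik(W(.062,.031,.100),ori(s)))
q=[(np.abs(np.array(arm.ik(W(.062,.031,.25),ori(s)))-arm.read_joint_positions()).max(),s) for s in(1,-1) if arm.ik(W(.062,.031,.25),ori(s)) is not None]
s=min(q)[1];print(q)
t0=arm.read_time()
arm.movep(W(.062,.031,.22),ori(s));t1=arm.read_time()
arm.move_gripper(.56);t2=arm.read_time()
arm.line_to(W(.062,.031,.135),.12)
print(s,t1-t0,t2-t1,arm.read_time(),arm.read_tool_pos()-W(.062,.031,.135),arm.read_opening(),arm.read_ft_force())
S=snapshot("side");T_=snapshot("top")
cv2.imwrite("pics/s1.png",cv2.resize(S[140:245,195:335],None,fx=5.5,fy=5.5,interpolation=cv2.INTER_CUBIC))
cv2.imwrite("pics/t1.png",cv2.resize(T_[130:255,165:315],None,fx=4.5,fy=4.5,interpolation=cv2.INTER_CUBIC))
E
```

```text
1 [ 0.34609958  0.65912209 -0.80975422  1.62559939  0.52467116  1.08711491
  1.1462022 ] [ 0.2991143   0.84966507 -0.73222042  1.7622073   0.74728079  0.83123821
  0.96108782]
-1 [-0.0558071   0.54393921 -0.11816835  1.63882745  0.0743788   0.96321823
 -1.58535268] [-0.14531154  0.73460873  0.02419064  1.77708379 -0.02751506  0.63022593
 -1.49091848]
[(np.float64(1.1865974553604082), 1), (np.float64(1.5449574255282024), -1)]
1 2.55 0.45829999999999993 4.0667 [0.00046861 0.00039869 0.00066916] 0.5630303348849977 [ 0.19830924 -0.62040698  0.59879813]
```

View pics/s1.png

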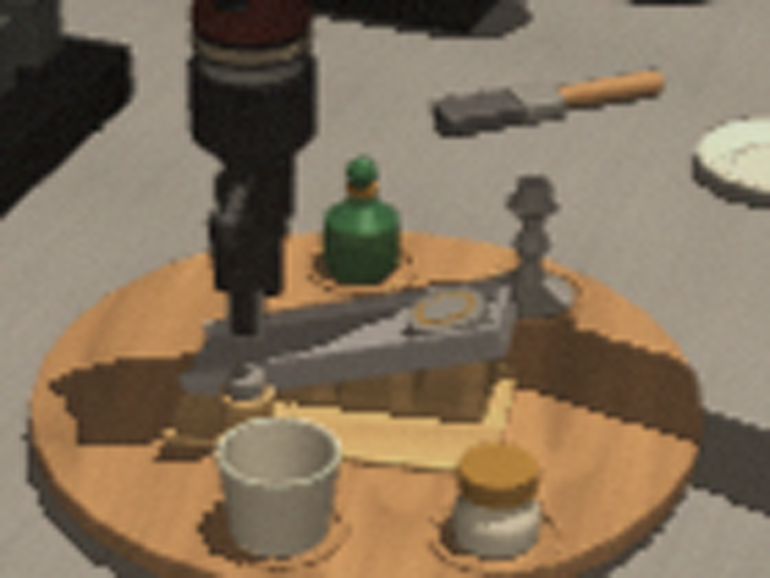

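View pics/t1.png

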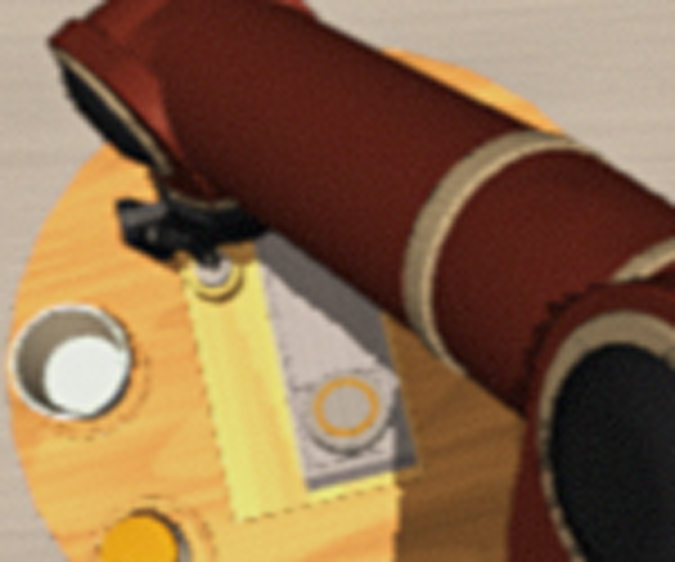

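```bash
python3 - <<'E'
from geo import *
from station import arm
p=arm.read_tool_pos();print(p,arm.read_eef_rot(),ori(1))
a=(165+213/4.5-.4,130+262/4.5-.4);b=(195+246/5.5-.4,140+330/5.5-.4)
q,e=tri(a,b);print("tip",q,e, (q[:2]-O)@ex,(q[:2]-O)@ey,"drop",p[2]-q[2])
for y in(.055,.062,.069):
  for z in(.055,.062,.069):
    u=proj("side",W(.062,y,z));v=proj("top",W(.062,y,z));print(y,z,np.round([(u[0]+.4-195)*5.5,(u[1]+.4-140)*5.5,(v[0]+.4-165)*4.5,(v[1]+.4-130)*4.5]))
E
```

```text
[0.58660289 0.05506469 0.16602423] [-0.06521829  0.70334703  0.06541505  0.70481941] [-0.06531587  0.70408369  0.06531587  0.70408369]
tip [0.57775355 0.08181099 0.10246981] 0.008129830430974368 0.058828569241043856 0.05909787655359377 drop 0.06355441679147733
0.055 0.055 [249. 353. 220. 257.]
0.055 0.062 [249. 343. 219. 254.]
0.055 0.069 [249. 333. 217. 251.]
0.062 0.055 [247. 359. 209. 259.]
0.062 0.062 [246. 349. 208. 256.]
0.062 0.069 [246. 339. 206. 253.]
0.069 0.055 [244. 364. 198. 262.]
0.069 0.062 [244. 355. 197. 259.]
0.069 0.069 [244. 345. 195. 256.]
```

The visible fingertip is at about (246,333) in the side crop, so it sits over the button at y≈0.06. It is about 7 mm higher than the nominal 73 mm, which the pad swing explains. I'll find the button by touch, stopping before the release travel.

```bash
python3 - <<'E'
from geo import *
from station import arm,snapshot
import cv2
arm.line_to(W(.062,.0315,.114),.06);arm.pause(.1)
f0=arm.read_ft_force()[2];print(f0,arm.read_time())
z=.114
while z>.101:
    z-=.001;arm.line_to(W(.062,.0315,z),.03);f=arm.read_ft_force()
    print(round(z,4),arm.read_tool_pos()[2].round(5),np.round(f,2))
    if f[2]-f0>2.0:break
print(arm.read_time())
S=snapshot("side");T_=snapshot("top")
cv2.imwrite("pics/s2.png",cv2.resize(S[140:245,195:335],None,fx=5.5,fy=5.5,interpolation=cv2.INTER_CUBIC))
cv2.imwrite("pics/t2.png",cv2.resize(T_[130:255,165:315],None,fx=4.5,fy=4.5,interpolation=cv2.INTER_CUBIC))
E
```

```text
0.2820698382953855 4.7667
0.113 0.14307 [ 0.06 -0.47  0.36]
0.112 0.14215 [0.14 0.52 1.37]
0.111 0.14145 [ 0.15 -0.42  3.77]
5.5167
```

View pics/s2.png

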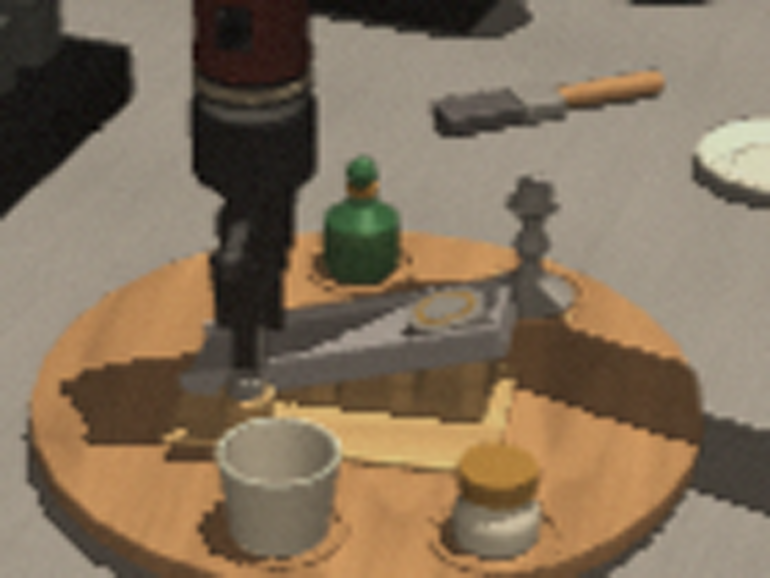

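View pics/t2.png

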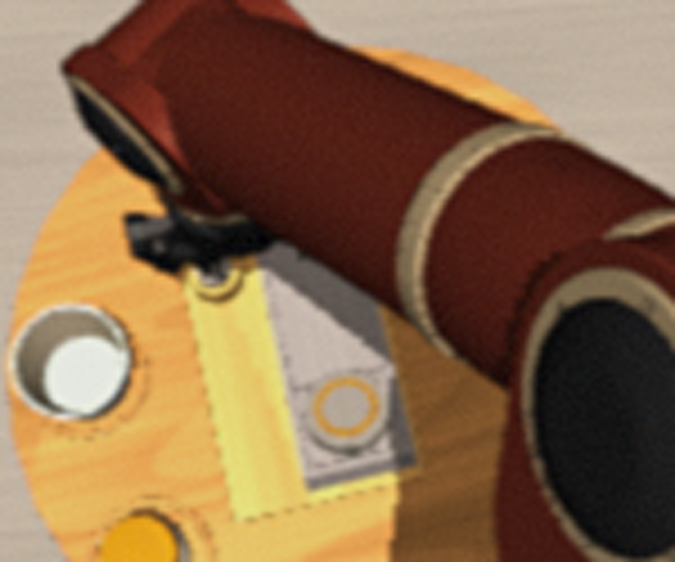

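Contact came at TCP z≈0.142 (3.8 N), and the pictures show the fingertip on the button and the compact still seated. Now I'll press through in one stroke and check that it bottoms out.

```bash
python3 - <<'E'
from geo import *
from station import arm,snapshot
import cv2
z=.1015
arm.line_to(W(.062,.0315,z),.03);print(arm.read_time(),arm.read_tool_pos()[2],arm.read_ft_force())
for i in range(8):
    f=arm.read_ft_force()
    if f[2]>14:break
    z-=.0006;arm.line_to(W(.062,.0315,z),.03);arm.pause(.05)
    print(round(z,4),arm.read_tool_pos()[2].round(5),np.round(arm.read_ft_force(),2))
arm.pause(.5)
print(arm.read_time(),arm.read_tool_pos(),arm.read_ft_force())
S=snapshot("side");T_=snapshot("top")
cv2.imwrite("pics/s3.png",cv2.resize(S[170:245,215:315],None,fx=8,fy=8,interpolation=cv2.INTER_CUBIC))
cv2.imwrite("pics/t3.png",cv2.resize(T_[150:255,175:300],None,fx=5.5,fy=5.5,interpolation=cv2.INTER_CUBIC))
E
```

```text
6.0833 0.1321226105256265 [-1.90256855 -1.56697757  6.35331541]
0.1009 0.132 [-2.52 -1.58  9.5 ]
0.1003 0.13197 [-1.83 -2.22 12.71]
0.0997 0.13191 [-2.96 -2.17 15.38]
7.4833 [0.58626151 0.05553684 0.13190201] [-3.26802931 -2.69025432 15.95270157]
```

View pics/s3.png

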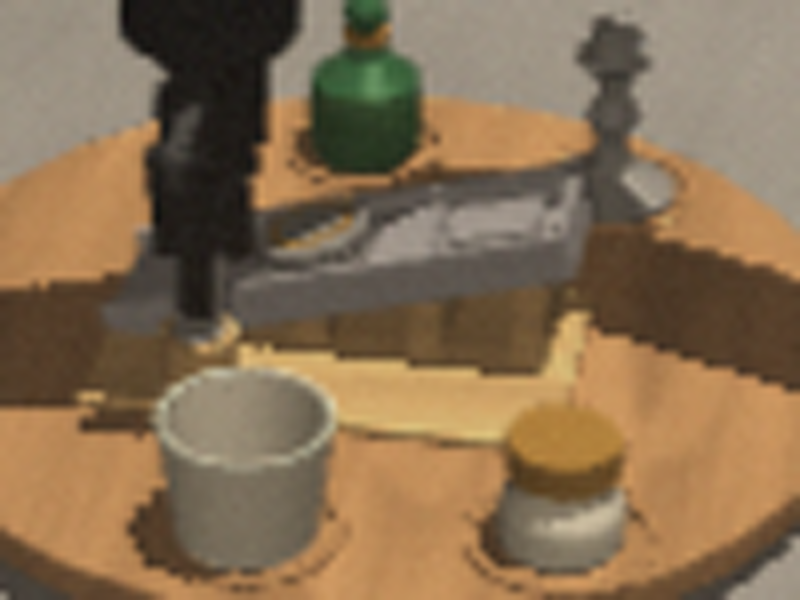

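View pics/t3.png

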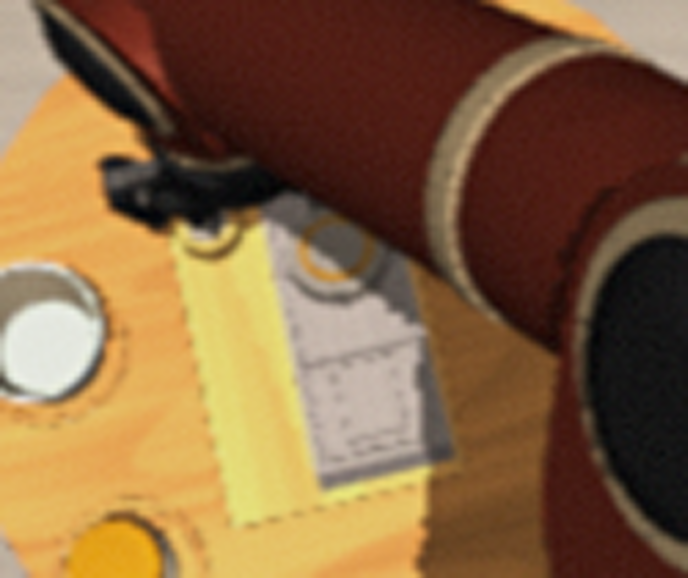

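The compact is out of its seat and stopped against the lane finger (top view, ring at about 337,247), and the button has bottomed out. TCP travel was 10.2 mm and the force rose steeply to 16 N. I'll check its position and that it's at rest.

```bash
python3 - <<'E'
from geo import *
from station import arm,snapshot
import cv2
def c(im,x0,x1,y0,y1,k=6):
    w=cv2.resize(im[y0:y1,x0:x1],None,fx=k,fy=k,interpolation=cv2.INTER_CUBIC)
    m=cv2.inRange(cv2.cvtColor(w,cv2.COLOR_BGR2HSV),(8,70,50),(30,255,255))
    cc=max(cv2.findContours(m,cv2.RETR_EXTERNAL,cv2.CHAIN_APPROX_NONE)[0],key=cv2.contourArea)
    e=cv2.fitEllipse(cc);return (x0+(e[0][0]+.5)/k-.5,y0+(e[0][1]+.5)/k-.5),e[1]
for i in range(2):
    T_=snapshot("top");a,sz=c(T_,226,245,187,203);p=onz("top",*a,.078)
    print(a,sz,"chute x,y",(p[:2]-O)@ex,(p[:2]-O)@ey,arm.read_time(),arm.read_ft_force().round(2))
    arm.pause(.6)
b=(215+316/8-.4,170+236/8-.4);q,e=tri(a,b);print(q,e,"chute",(q[:2]-O)@ex,(q[:2]-O)@ey)
print(arm.read_tool_pos(),arm.read_opening())
E
```

```text
(235.67101033528647, 194.730011622111) (76.23905181884766, 91.08726501464844) chute x,y 0.026252636153962873 0.00011676723919814935 7.6333 [-4.14 -2.17 15.73]
(235.61383374532065, 194.6570669809977) (77.47241973876953, 90.1975326538086) chute x,y 0.026496465837509725 0.00022522447087249057 8.2833 [-2.35 -1.65 14.67]
[0.55600601 0.0178055  0.07569752] 0.002742794098672021 chute 0.02567825417054378 0.00018511260478670395
[0.58626191 0.05555731 0.13190047] 0.5584805691565553
```

```bash
python3 -c "
from station import ticket,arm
print(arm.read_time());print(ticket.finish_job())"
```

```text
8.8833
the job is handed in; nothing more can be done
None
```

The job is done and handed in at 8.9 s. One finger held the button fully down while the other stood across the lane and stopped the compact as it slid.

**Button:** the TCP moved down about 10.2 mm from first touch. The force then rose steeply from 6 N to about 15 N, so the button is on its hard stop.

**Compact:** its centre is at about x = 26 mm, y = 0 in the chute's frame, so it covers roughly x = 1 to 51 mm. That is clear of the seat edge at -29 mm and well short of the open end at 110 mm. Two pictures 0.65 s apart agreed to within 0.3 mm, so it is at rest. The two-view check gave the same position.

**Disagreements:**
- **Ray mismatch:** the two views' rays missed each other by 2 to 3 mm on the button, one rail corner and the final compact position. At the raised fingertip they missed by 8 mm, so I found the button by touch instead.
- **Fingertip reach:** by touch, the fingertip was about 70 mm ahead of the TCP at this opening, not 73 mm. The pad swing explains this.

The lane finger itself was hidden in both views, so I inferred its contact from where the compact stopped. The props visible in the last pictures looked undisturbed; the fan, paintbrush and saucer were outside those crops, but the arm did not go near them.

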